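# Slide the tin home in the reader's corner stop

### The job

Push the small tin with the green lid along the bench, without picking it up, into the inside corner of the aluminium L-shaped stop, so that one long side lies flat against the long fence and one end touches the short arm: that is where the little label reader can see it. Do not tip it or knock the other loose things about, and leave it there, clear of the fingers.

Things in the scene. Friction and masses are not known exactly. Their poses are not given: they have to be found in the camera images.
- tin: Loose rectangular tin, grey-white sides, fixed dark green lid, 40 mm (own x) by 56 mm (own y) by 22 mm high, about 0.1 kg. Origin: centre of its underside; z up. It starts flat on the bench, nearer the robot than the long fence and right of the corner, its long (y) axis within 0.4 rad of world y. It turns easily if pushed off its middle or with a narrow tip.
- stop: L-shaped corner stop of aluminium bar, fixed to the bench, yaw up to 0.25 rad; bars 18 mm high, 10 mm thick. Origin: its inside corner at bench height; z up. Inner face of the long fence: x = 0, from y = 0 to -100 mm. Inner face of the short arm: y = 0, from x = 0 to -45 mm. Behind the fence, to x = +44 mm, stands a grey label reader 36 mm high.
- home (a point): Point on the bench where the middle of the tin's underside lies when it is fully home and square: x = -20 mm, y = -28 mm in the stop's frame (axes as the stop's). Thin flat yellow lines on the bare bench mark the outer edges of that place.
- vial_red: Loose sample vial with a red cap, 30 mm across, 50 mm high, standing; origin centre of its underside. Bystander: beyond the tin at the right, or left of the stop.
- vial_black: Loose sample vial with a black cap, 30 mm across, 50 mm high, standing; origin centre of its underside. Bystander: in the other of these two places.
- timer: Loose white bench timer, 62 x 62 x 19 mm, lying left of the stop; origin centre of its underside. Bystander.
- terminals: Loose white screw terminal block, 18 x 52 x 20 mm, left of the stop near the bench's front edge; origin centre of its underside. Bystander.
- hexkeys: Loose red folding hex-key set, 22 x 86 x 23 mm (long along its y), at the right; origin centre of its underside. Bystander.
Mind the look-alikes: they are no part of the job. There is more than one size of the tin; the one meant has the size given above.

How it is judged (in metres and radians):
At the end, for the whole second after the job is handed in: The tin is at rest flat on the bench in the inside corner of the stop: its centre within 3 mm of home across the long fence and within 4 mm of home along it, its long axis within 0.06 rad of the fence (x of tin in the frame of stop between -0.023 and -0.017 m and y of tin in the frame of stop between -0.032 and -0.024 m and angle between the y axis of tin and the y axis of stop, either way round below 0.06 rad and angle between tin's own z axis and vertical below 0.05 rad and height (world z) of tin below 0.003 m and linear speed of tin below 0.01 m/s); the robot touches nothing.
It fails at once if the tin is picked up off the bench (underside more than 6 mm up) (height (world z) of tin above 0.006 m).
It fails at once if the tin is tipped by more than 0.3 rad (angle between tin's own z axis and vertical above 0.3 rad).
It fails at once if another loose thing is knocked more than 20 mm or tipped over (distance of any of vial_red, vial_black, timer, terminals, hexkeys from where it was at the start of the episode above 0.02 m or angle between any of vial_red, vial_black, timer, terminals, hexkeys's own z axis and vertical above 0.5 rad).
It also fails if it takes over 58 s, if anything falls off the work surface, if the arm or the gripper's body presses on something with over 40 N, if the wrist force passes 120 N, or if a joint passes its speed limit or range.

### The arm

A 7-joint arm with a two-finger parallel gripper is mounted at the origin on a cart in front of the work surface, level with it; the furniture and walls round the work are solid. World frame = base frame: x ahead of the robot, y to its left, z up, the work surface at z = 0. Lengths are in m, angles in degrees, forces in N, time in s.
With the tool pointing down it reaches from about 0.4 to 0.85 m from the base axis. Payload 4.5 kg.
Tool frame: the origin (TCP) lies where the fingers leave the gripper's body, on its centre line; the fingertips stand 73 mm ahead of it and the grasp point (between the pads) lies ahead of it (manip.tcp_to_grasp is the z of the grasp point in the tool frame, in m); z points along the fingers, y is the line along which they close (so a half turn about z gives the same grasp; the last joint's range is limited). The gripper opens to 85 mm and grips with 20 to 120 N. Pads are 22 mm wide; open, the fingers measure 114 mm over their backs; the gripper's body (76 mm by 85 mm) begins 54 mm behind the grasp point. The pads swing forward as they close: fully open they stand 13 mm farther back than shut.
Start: joints at [76.994, 39.483, -11.15, 89.685, 9.013, 51.709, -12.324], TCP at [0.161, -0.604, 0.304] pointing down, gripper open.
Joint ranges: [-172.22, 172.22], [-26.19, 119.32], [-84.43, 86.54], [7.71, 146.69], [-57.33, 237.33], [2.42, 119.75], [-152.13, 152.13]. Speed limits (degrees/s): [147.25, 147.25, 180, 180, 180, 180, 180].

### API

Orientations are given as [roll, pitch, yaw] about the fixed x, y, z axes, in that order (R = Rz(yaw) Ry(pitch) Rx(roll)).
In Python, from rig import manip, imaging gives the robot as it stands.
- The arm moves only by the tool jog_arm, never from a script. Its argument "commands" is a list of rows, each a list of 7 numbers: the opening, from -1 (shut) to 1 (fully open), then the shift along the world's x, y, z in cm, then the turn, a rotation vector about the world's x, y, z in rad. A call has exactly 8 rows; each row is the pose to reach, as a shift and turn from the pose commanded when the call began; what a row does not reach only later rows make up. A row lasts 1/10 s, in which the tool goes at most 50 mm and 8.59 degrees, less where a joint would pass 70% of its speed; a pose out of reach is approached as far as the arm can. A call with a gripper value outside its range is refused whole. The fingers move at their own pace and stop on an object; "squeeze" is the grip in N (left out, the last holds). Time passes only in rows, so rows that repeat a pose let the fingers close, or fill a call up. It gives the time, the measured TCP pose, the force, the opening and the grip force at its end, in the units of the state.
- manip.get_obs(): the state, without advancing time (a new reading comes with each control period).
- imaging.grab_frame(name): name is "side" or "top"; returns a dict with "color" (400x640x3 uint8, red, green, blue), "fx", "fy", "cx", "cy" (pixels), "rvec" (rotation vector, rad) and "tvec" (3), from world to camera coordinates, as OpenCV has them. Camera axes: x right, y down, z forward; pixel columns grow to the right and rows downward; lengths in m; the calibration is good to about 2 mm. A picture is of the moment at which its call begins. There is no depth.
- manip.job_done(): hands the job in; it is judged then, once.
The state is a dict: "time": time; "q": joint angles; "qvel": joint speeds; "tau": joint torques, N m; "tcp_pos": TCP position; "ee_rot": TCP orientation; "ft_force": force on the tool from outside, world axes, zero at the start; "torque": the same for the moment, N m; "opening": opening from 0.0 (shut) to 1.0 (fully open); "grip_force": force on a finger pad.
Only numpy, scipy, OpenCV 4.12 (cv2) and the standard library are available. Lean on these libraries where they do the work, as an engineer would, in place of code of your own. Each camera call takes 0.05 s, during which the arm holds its last target. There are 200 camera calls.

## Working session

There is one attempt and no reset: what is moved stays moved. The work goes in short steps, Python scripts to look and compute and a tool call to move; the robot and the scene stay as the last step left them, time stands still between calls to the robot, and variables do not carry over. Pictures are saved under pics/ and viewed, at most 10 in all, crops included, and the job is handed in when it is done.

Besides the shell and the picture viewer there is one more tool, called after ">>>" as name(argument=value, ...) on one line, values as JSON. jog_arm: Moves the arm, as the interface text tells. Its arguments: {"type":"object","properties":{"commands":{"type":"array","items":{"type":"array","items":{"type":"number"}}},"squeeze":{"type":"number"}},"required":["commands"]}

```bash
mkdir -p pics; cat > h.py <<'E'
import numpy as np, cv2
from rig import manip, imaging
def grab(n,save=None):
    f=imaging.grab_frame(n)
    if save: cv2.imwrite('pics/'+save,f['color'][:,:,::-1])
    return f
def KRt(f):
    K=np.array([[f['fx'],0,f['cx']],[0,f['fy'],f['cy']],[0,0,1.]])
    return K,cv2.Rodrigues(np.array(f['rvec'],float))[0],np.array(f['tvec'],float).ravel()
def ray(f,px,z):
    K,R,t=KRt(f); px=np.atleast_2d(np.array(px,float))
    d=(R.T@np.linalg.inv(K)@np.c_[px,np.ones(len(px))].T).T; c=-R.T@t
    return c+d*((z-c[2])/d[:,2])[:,None]
def proj(f,P):
    K,R,t=KRt(f); q=(K@(R@np.atleast_2d(P).T+t[:,None])).T
    return q[:,:2]/q[:,2:]
E
python3 - <<'E'
from h import *
for n in('side','top'):
    f=grab(n,n+'0.png');K,R,t=KRt(f);print(n,f['fx'],-R.T@t)
o=manip.get_obs();print({k:o[k] for k in('time','tcp_pos','ee_rot','ft_force','opening')},manip.tcp_to_grasp)
E
```

```text
side 390.5599136682257 [ 0.5279184  -0.99992018  0.46857085]
top 373.7464868186502 [ 0.4417653  -0.04005035  0.90718396]
{'time': 0.1, 'tcp_pos': array([ 0.16098121, -0.60343456,  0.30315919]), 'ee_rot': array([-1.79904855e+02,  7.36487735e-03,  1.49435055e+01]), 'ft_force': array([-0.06989498, -0.55848355,  1.3123636 ]), 'opening': 1.001962432375774} 0.0539
```

View pics/top0.png

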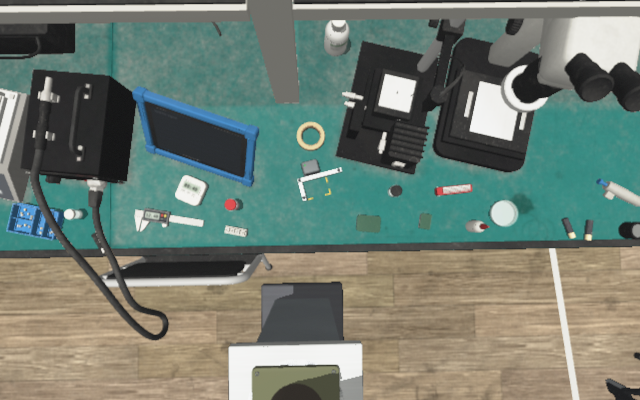

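View pics/side0.png

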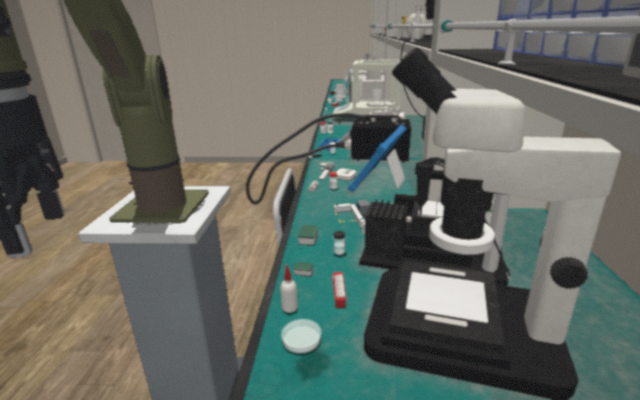

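```bash
python3 - <<'E'
from h import *
f=grab('top'); c=f['color']
cr=c[155:245,285:445]; a=cv2.resize(cr,None,fx=5,fy=5,interpolation=cv2.INTER_CUBIC)
cv2.imwrite('pics/crop1.png',a[:,:,::-1])
g=c.astype(int); 
print(g[223,360:378].tolist()[:4], g[235,368], g[200:236:3,368].tolist())
print(ray(f,[[368,223],[425,221]],.022), ray(f,[[300,184],[396,190],[455,189],[232,204]],.0))
K,R,t=KRt(f);print(R)
E
```

```text
[[86, 120, 99], [85, 120, 99], [84, 120, 99], [85, 120, 99]] [ 62 136 128] [[58, 138, 130], [57, 139, 131], [61, 141, 133], [67, 140, 133], [69, 142, 133], [79, 131, 116], [82, 117, 97], [82, 117, 96], [83, 118, 97], [83, 118, 98], [85, 120, 100], [64, 138, 130]]
[[ 0.43681098 -0.17986483  0.022     ]
 [ 0.43903891 -0.31574078  0.022     ]] [[ 0.53458223 -0.01982438  0.        ]
 [ 0.51589977 -0.25400921  0.        ]
 [ 0.51586744 -0.39911302  0.        ]
 [ 0.48873715  0.14556356  0.        ]]
[[-0.01848732 -0.99970883  0.01550728]
 [-0.99840846  0.01763232 -0.05356917]
 [ 0.05328014 -0.01647295 -0.99844372]]
```

View pics/crop1.png

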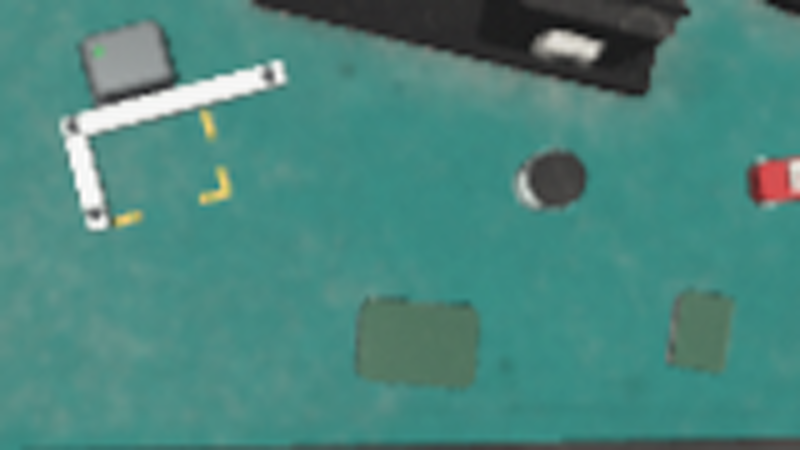

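```bash
cat >> h.py <<'E'
from scipy.optimize import minimize
def tinfit(f,c0=(368,223),lo=40,z=.022):
    c=f['color'].astype(int); m=((c[:,:,1]-c[:,:,2]>=12)&(c[:,:,0]>c[:,:,2]-28)&(c[:,:,1]<150)&(c[:,:,0]>40)).astype(np.uint8)
    n,l,s,ce=cv2.connectedComponentsWithStats(m)
    return [(s[i,4],ce[i],*[cv2.minAreaRect(ray(f,np.argwhere(l==i)[:,::-1],z)[:,:2].astype(np.float32)*1000)]) for i in range(1,n) if s[i,4]>lo and np.hypot(*(ce[i]-c0))<120]
E
python3 - <<'E'
from h import *
f=grab('top'); c=f['color'].astype(int)
for r in tinfit(f): print(r)
w=(c.min(2)>150)
w[:165]=0;w[202:]=0;w[:,:294]=0;w[:,345:]=0
def L(p):
    x,y,th=p; R=np.array([[np.cos(th),-np.sin(th)],[np.sin(th),np.cos(th)]])
    P=np.array([[0,0],[0,-.1],[.01,-.1],[.01,.01],[-.045,.01],[-.045,0]])@R.T+[x,y]
    q=proj(f,np.c_[P,np.full(6,.018)])
    m=np.zeros((400*4,640*4),np.uint8); cv2.fillPoly(m,[np.round((q+.5)*4).astype(int)],1)
    return cv2.resize(m.astype(np.float32),(640,400),interpolation=cv2.INTER_AREA)
W=c.min(2).astype(float); W=np.clip((W-70)/150,0,1); W[:163]=0;W[204:]=0;W[:,:294]=0;W[:,345:]=0
# suppress yellow (low blue) naturally
cost=lambda p:((L(p)-W)**2).sum()
best=min((minimize(cost,[.525+dx,-.025+dy,th],method='Nelder-Mead',options=dict(initial_simplex=np.array([.525+dx,-.025+dy,th])+np.array([[0,0,0],[.006,0,0],[0,.006,0],[0,0,.05]]))) for dx in(-.004,.004) for dy in(-.004,.004) for th in(.18,.25)),key=lambda r:r.fun)
x,y,th=best.x;print('stop',best.x,best.fun,W.sum())
s,cc=np.sin(th),np.cos(th)
print('home',x-.02*cc+.028*s,y-.02*s-.028*cc)
Y=(c[:,:,0]-c[:,:,2]>25)&(c[:,:,0]>120);Y[:165]=0;Y[205:]=0;Y[:,:294]=0;Y[:,345:]=0
P=ray(f,np.argwhere(Y)[:,::-1],0)[:,:2]-[x,y]; print('yellow in stop frame',np.round(P@np.array([[cc,-s],[s,cc]])*1000).astype(int).tolist())
E
```

```text
(np.int32(50), array([309.6 , 130.26]), ((657.1502075195312, -45.71660614013672), (29.573158264160156, 44.562347412109375), 5.92125129699707))
(np.int32(151), array([425.05960265, 220.82119205]), ((439.51361083984375, -315.8435363769531), (25.123811721801758, 34.55957794189453), 77.6694107055664))
(np.int32(368), array([368.00543478, 223.07065217]), ((436.74066162109375, -180.11228942871094), (55.327816009521484, 38.057682037353516), 82.95979309082031))
(np.int32(38669), array([321.83167395, 318.68217435]), ((195.30267333984375, 17.614990234375), (1323.0567626953125, 351.5356750488281), 89.94445037841797))
stop [ 0.53919985 -0.02389106  0.24243641] 59.98923888888889 438.4533333333334
home 0.5265066491837975 -0.0558735988673304
yellow in stop frame [[-3, -58], [-3, -61], [-5, -58], [-6, -60], [-8, -59], [-9, -62], [-10, -59], [-11, -61], [-13, -58], [-13, -60], [-16, -60], [-33, -58], [-33, -60], [-36, -59], [-36, -62], [-38, -59], [-39, -61], [-41, -58], [-41, -61], [-42, -53], [-42, -55], [-43, -58], [-44, -60], [-43, -47], [-43, -50], [-44, -52], [-45, -55], [-45, -57], [-46, -59], [-45, -47], [-46, -49], [-42, -15], [-42, -5], [-42, -7], [-43, -10], [-43, -12], [-44, -14], [-44, -4], [-45, -7], [-45, -9], [-46, -11]]
```

>>> jog_arm(commands=[[-0.8,2.5,3.5,0,0,0,0.14],[-0.8,5.5,7.2,0,0,0,0.28],[-0.8,8.5,11,0,0,0,0.42],[-0.8,11.5,14.8,0,0,0,0.56],[-0.8,14.5,18.6,0,0,0,0.7],[-0.8,17.5,22.4,0,0,0,0.84],[-0.8,20.5,26.2,0,0,0,0.98],[-0.8,23.5,30,0,0,0,1.12]])

```text
time: 1.0
tcp_pos: [0.397, -0.3024, 0.304]
ee_rot: [180.0, 0.0, 79.4]
ft_force: [0.2, -0.3, -0.7]
opening: 0.099
grip_force: 0.0
```

```bash
python3 - <<'E'
from h import *
o=manip.get_obs();print(o['tcp_pos'],o['ee_rot'],o['q'],o['ft_force'],o['opening'])
f=grab('side');c=f['color']
a=cv2.resize(c[210:300,270:360],None,fx=6,fy=6,interpolation=cv2.INTER_CUBIC);cv2.imwrite('pics/s1.png',a[:,:,::-1])
# expected lid corners for z=.022, px in crop
th=np.radians(-7);u=np.array([np.cos(th),np.sin(th)]);v=np.array([-u[1],u[0]])
P=[np.r_[np.array([.4367,-.1801])+a*.02*u+b*.028*v,.022] for a,b in((1,1),(1,-1),(-1,-1),(-1,1))]
print((proj(f,P)-[270,210])*6)
E
```

```text
[ 0.39701475 -0.30236785  0.30402104] [1.79987598e+02 1.72003815e-02 7.94225907e+01] [ 50.097293    31.99119918 -28.35388884 110.5197458   21.76841327
  42.76995482  -1.40761263] [ 0.18165889 -0.27680638 -0.71397489] 0.09944331743891523
[[289.64313143  92.49457778]
 [262.39187117 159.82015272]
 [161.41185247 152.89700858]
 [193.81923281  86.3568539 ]]
```

View pics/s1.png

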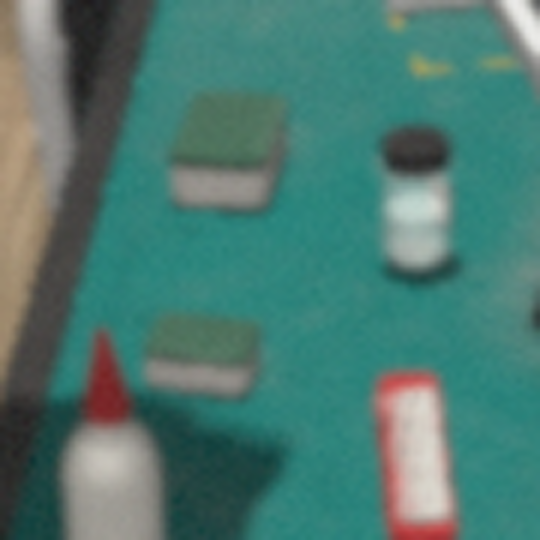

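>>> jog_arm(commands=[[-0.8,1.0,2.0,-3,0,0,0.03],[-0.8,2.2,4.0,-7,0,0,0.063],[-0.8,3.2,5.9,-11,0,0,0.063],[-0.8,3.2,5.9,-15,0,0,0.063],[-0.8,3.2,5.9,-18.5,0,0,0.063],[-0.8,3.2,5.9,-21,0,0,0.063],[-0.8,3.2,5.9,-22.2,0,0,0.063],[-0.8,3.2,5.9,-22.2,0,0,0.063]])

```text
time: 1.85
tcp_pos: [0.4276, -0.2445, 0.0802]
ee_rot: [-179.8, -0.0, 82.7]
ft_force: [-0.8, 0.2, -0.1]
opening: 0.103
grip_force: 0.0
```

>>> jog_arm(commands=[[-0.8,0.1,0.8,0,0,0,0],[-0.8,0.2,1.4,0,0,0,0],[-0.8,0.25,1.8,0,0,0,0],[-0.8,0.3,2.2,0,0,0,0],[-0.8,0.35,2.7,0,0,0,0],[-0.8,0.45,3.4,0,0,0,0],[-0.8,0.5,4.0,0,0,0,0],[-0.8,0.6,4.6,0,0,0,0]])

```text
time: 2.65
tcp_pos: [0.4342, -0.1988, 0.082]
ee_rot: [180.0, 0.0, 82.7]
ft_force: [0.4, -2.2, 1.9]
opening: 0.104
grip_force: 1.2
```

```bash
python3 - <<'E'
from h import *
f=grab('top','t2.png');print(manip.get_obs()['ft_force'])
for r in tinfit(f): print(r)
a=cv2.resize(f['color'][155:265,285:445],None,fx=5,fy=5,interpolation=cv2.INTER_CUBIC);cv2.imwrite('pics/t2.png',a[:,:,::-1])
E
```

```text
[-0.60516279 -0.39203788  1.79183472]
(np.int32(46), array([310.23913043, 129.93478261]), ((658.2096557617188, -46.32603454589844), (43.14834213256836, 26.663972854614258), 89.14452362060547))
(np.int32(341), array([359.12609971, 221.99120235]), ((439.613037109375, -158.57818603515625), (52.209800720214844, 37.899715423583984), 88.4859390258789))
(np.int32(82), array([379.7804878 , 232.41463415]), ((412.6507568359375, -207.2187042236328), (50.409454345703125, 12.189813613891602), 21.78615379333496))
```

View pics/t2.png

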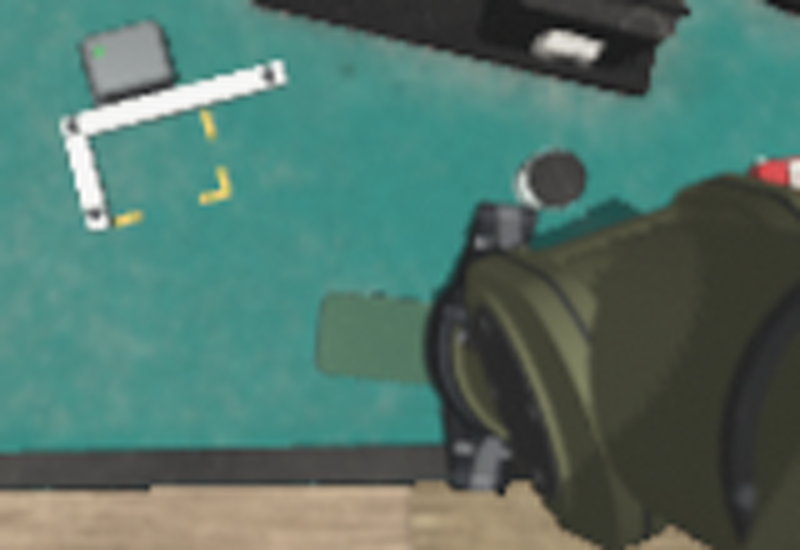

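>>> jog_arm(commands=[[-0.8,0.1,0.8,0,0,0,0],[-0.8,0.2,1.7,0,0,0,0],[-0.8,0.3,2.6,0,0,0,0],[-0.8,0.4,3.5,0,0,0,0],[-0.8,0.5,4.4,0,0,0,0],[-0.8,0.65,5.3,0,0,0,0],[-0.8,0.75,6.1,0,0,0,0],[-0.8,0.8,6.5,0,0,0,0]])

```text
time: 3.5
tcp_pos: [0.4424, -0.1324, 0.0819]
ee_rot: [-180.0, -0.0, 82.8]
ft_force: [-0.4, -2.0, 1.8]
opening: 0.097
grip_force: 1.1
```

>>> jog_arm(commands=[[-0.8,0,-1,0,0,0,0],[-0.8,-0.2,-3,0.5,0,0,0],[-0.8,-0.5,-4,3,0,0,0],[-0.4,-1,-4,6,0,0,-0.15],[-0.4,-1,-4,8,0,0,-0.3],[-0.4,-1.5,-4,8,0,0,-0.45],[-0.4,-2,-4,8,0,0,-0.6],[-0.4,-2.5,-4,8,0,0,-0.75]])

```text
time: 4.3
tcp_pos: [0.417, -0.1743, 0.1621]
ee_rot: [180.0, -0.0, 39.4]
ft_force: [-1.1, 0.6, 0.4]
opening: 0.299
grip_force: 0.0
```

```bash
python3 - <<'E'
from h import *
f=grab('top','t3.png');o=manip.get_obs();print(o['tcp_pos'],o['ee_rot'],o['q'])
for r in tinfit(f): print(r)
E
```

```text
[ 0.41583777 -0.17412547  0.16197298] [-1.79940405e+02  4.59600694e-02  3.90696580e+01] [ 21.11037502  42.60297674  -6.82942585 125.92890557  21.65233184
  12.61096196 -56.04061436]
(np.int32(46), array([310.23913043, 129.93478261]), ((658.2096557617188, -46.32603454589844), (43.14834213256836, 26.663972854614258), 89.14452362060547))
(np.int32(40400), array([424.59366337, 314.58824257]), ((262.78179931640625, -193.146240234375), (1251.531982421875, 457.5827941894531), 86.24311828613281))
(np.int32(370), array([331.77297297, 219.18108108]), ((447.49237060546875, -94.21345520019531), (55.589454650878906, 37.86027908325195), 81.8224868774414))
(np.int32(112), array([314.69642857, 253.41964286]), ((365.66583251953125, -50.73162841796875), (235.4532012939453, 18.013614654541016), 86.38253784179688))
```

View pics/t3.png

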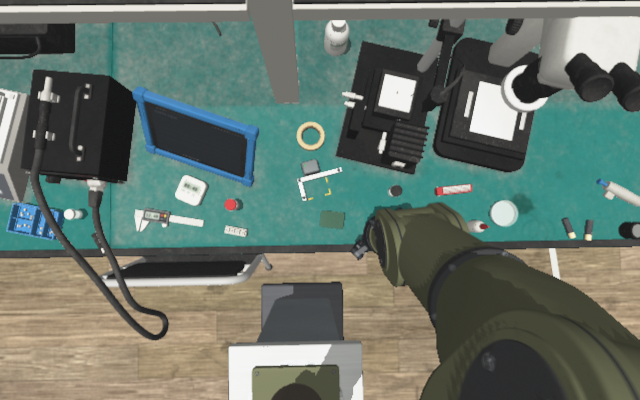

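>>> jog_arm(commands=[[-0.4,-0.2,1,0,0,0,-0.11],[-0.4,-0.4,2.2,0,0,0,-0.22],[-0.4,-0.6,3.4,0,0,0,-0.34],[-0.4,-0.8,4.6,0,0,0,-0.46],[-0.4,-1.0,5.8,0,0,0,-0.58],[-0.4,-1.2,7.0,0,0,0,-0.7],[-0.4,-1.3,8.0,0,0,0,-0.83],[-0.4,-1.3,8.6,0,0,0,-0.83]])

```text
time: 5.15
tcp_pos: [0.4042, -0.0871, 0.1618]
ee_rot: [-180.0, 0.0, -7.7]
ft_force: [1.0, -0.7, -0.9]
opening: 0.296
grip_force: 0.0
```

>>> jog_arm(commands=[[-0.4,0,0,-1,0,0,0],[-0.4,0,0,-2.5,0,0,0],[-0.4,0,0,-4,0,0,0],[-0.4,0,0,-5,0,0,0],[-0.4,0,0,-5,0,0,0],[-0.4,0,0,-5,0,0,0],[-0.4,0,0,-5,0,0,0],[-0.4,0,0,-5,0,0,0]])

```text
time: 5.95
tcp_pos: [0.4118, -0.0905, 0.1174]
ee_rot: [-180.0, 0.8, -7.7]
ft_force: [0.3, 0.3, -0.1]
opening: 0.299
grip_force: 0.0
```

```bash
python3 - <<'E'
from h import *
o=manip.get_obs();print(o['tcp_pos'],o['ee_rot'],o['q'])
E
```

```text
[ 0.41175582 -0.09053641  0.11738696] [-179.98540132    0.81961377   -7.71039335] [   7.74864889   48.02210117   -2.57249807  131.28226662   50.52373241
    2.42714368 -142.20864117]
```

>>> jog_arm(commands=[[-0.4,0.3,0,0.5,0.009,0.065,0],[-0.4,0.6,0,1,0.018,0.13,0],[-0.4,1.0,0,1.0,0.027,0.195,0],[-0.4,1.2,0,1.0,0.035,0.258,0],[-0.4,1.2,0,1.0,0.035,0.258,0],[-0.4,1.2,0,1.0,0.035,0.258,0],[-0.4,1.2,0,1.0,0.035,0.258,0],[-0.4,1.2,0,1.0,0.035,0.258,0]])

```text
time: 6.75
tcp_pos: [0.4225, -0.0901, 0.1282]
ee_rot: [179.9, 15.8, -7.7]
ft_force: [0.4, 0.2, -0.4]
opening: 0.296
grip_force: 0.0
```

```bash
python3 - <<'E'
from h import *
o=manip.get_obs();print(o['tcp_pos'],o['ee_rot'],o['q'])
E
```

```text
[ 0.42254497 -0.09010175  0.12824636] [179.90757333  15.76783129  -7.73962334] [  23.85307728   51.57431857  -29.5557804   117.43769433   36.0992779
   37.53391179 -129.66677095]
```

>>> jog_arm(commands=[[-0.4,-0.4,0.1,-1,0,0,0],[-0.4,-0.4,0.1,-2,0,0,0],[-0.4,-0.4,0.1,-3,0,0,0],[-0.4,-0.4,0.1,-4,0,0,0],[-0.4,-0.4,0.1,-4.7,0,0,0],[-0.4,-0.4,0.1,-5,0,0,0],[-0.4,-0.4,0.1,-5,0,0,0],[-0.4,-0.4,0.1,-5,0,0,0]])

```text
time: 7.55
tcp_pos: [0.4193, -0.0891, 0.0783]
ee_rot: [179.9, 15.8, -7.8]
ft_force: [1.0, 0.6, -0.4]
opening: 0.299
grip_force: 0.0
```

```bash
python3 - <<'E'
from h import *
o=manip.get_obs();print(o['tcp_pos'],o['ee_rot'],o['q'])
f=grab('side');c=f['color']
a=cv2.resize(c[170:260,270:380],None,fx=6,fy=6,interpolation=cv2.INTER_CUBIC);cv2.imwrite('pics/s2.png',a[:,:,::-1])
E
```

```text
[ 0.41925413 -0.08905278  0.07830003] [179.94733788  15.75552241  -7.79161943] [  21.33024528   56.46679839  -25.2837543   118.28439387   40.71491683
   31.28061405 -133.27560615]
```

View pics/s2.png

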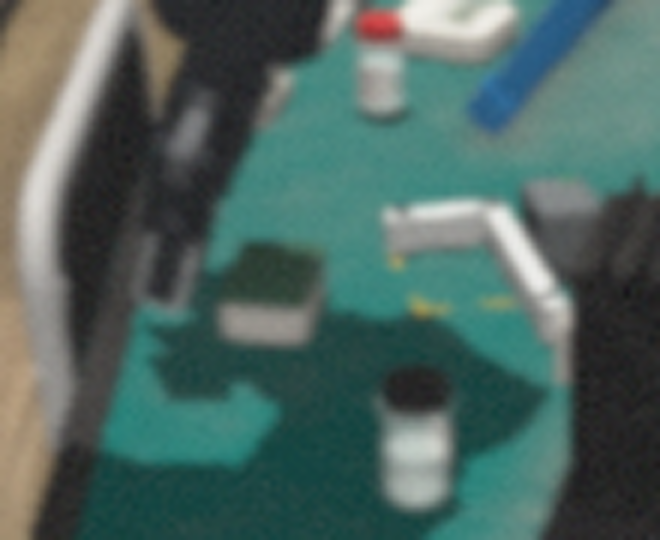

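>>> jog_arm(commands=[[-0.4,0.6,-0.14,0,0,0,0],[-0.4,1.1,-0.26,0,0,0,0],[-0.4,1.6,-0.25,0,0,0,0.02],[-0.4,2.3,-0.1,0,0,0,0.055],[-0.4,3.08,0.14,0,0,0,0.095],[-0.4,3.8,0.28,0,0,0,0.13],[-0.4,4.5,0.43,0,0,0,0.165],[-0.4,5.0,0.56,0,0,0,0.19]])

```text
time: 8.4
tcp_pos: [0.4697, -0.0832, 0.0782]
ee_rot: [179.9, 15.8, 3.3]
ft_force: [-2.0, -1.8, 2.7]
opening: 0.301
grip_force: 1.5
```

```bash
python3 - <<'E'
from h import *
o=manip.get_obs();print(o['tcp_pos'],o['ee_rot'],o['q'])
f=grab('top');
a=cv2.resize(f['color'][155:265,285:425],None,fx=5,fy=5,interpolation=cv2.INTER_CUBIC);cv2.imwrite('pics/t4.png',a[:,:,::-1])
E
```

```text
[ 0.46965081 -0.08315248  0.07823669] [179.9442044   15.78298936   3.25496504] [  20.32938531   58.18967717  -28.88997787  110.17731942   41.37859343
   40.32453516 -123.8335169 ]
```

View pics/t4.png

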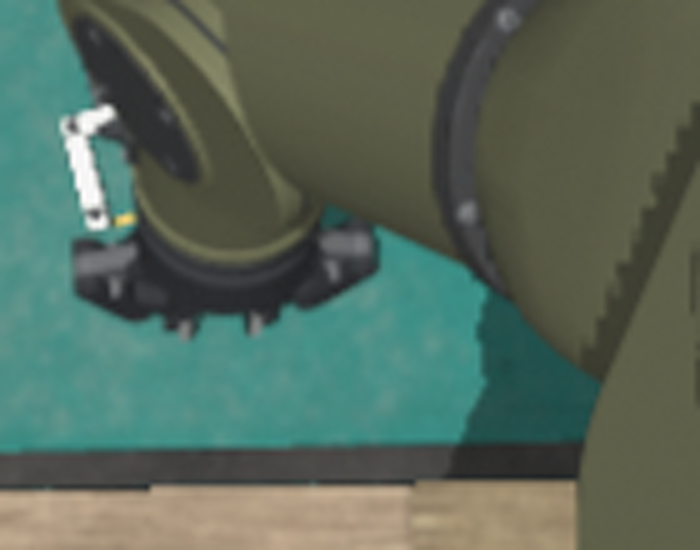

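>>> jog_arm(commands=[[-0.4,0.6,0.12,0,0,0,0.03],[-0.4,1.2,0.26,0,0,0,0.06],[-0.4,1.8,0.38,0,0,0,0.09],[-0.4,2.4,0.51,0,0,0,0.12],[-0.4,2.9,0.62,0,0,0,0.145],[-0.4,3.4,0.73,0,0,0,0.17],[-0.4,3.7,0.8,0,0,0,0.185],[-0.4,3.8,0.83,0,0,0,0.185]])

```text
time: 9.25
tcp_pos: [0.5075, -0.075, 0.0782]
ee_rot: [180.0, 15.7, 13.7]
ft_force: [-3.2, -1.8, 1.7]
opening: 0.302
grip_force: 1.4
```

```bash
python3 - <<'E'
from h import *
o=manip.get_obs();print(o['tcp_pos'],o['ee_rot'],o['q'])
f=grab('side');c=f['color']
a=cv2.resize(c[170:260,290:380],None,fx=6,fy=6,interpolation=cv2.INTER_CUBIC);cv2.imwrite('pics/s3.png',a[:,:,::-1])
E
```

```text
[ 0.50754425 -0.07495697  0.07818519] [179.95009976  15.74456054  13.73600044] [  18.73714025   59.66312126  -31.04936688  104.35452131   43.07507043
   46.37587926 -115.52785805]
```

View pics/s3.png

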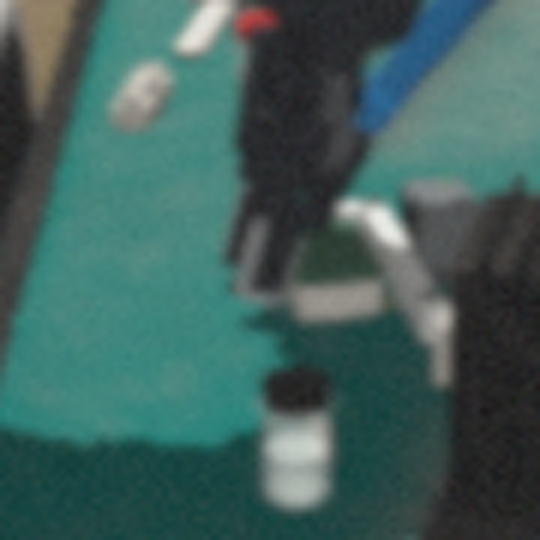

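>>> jog_arm(commands=[[-0.4,0.1,0.02,0,0,0,0],[-0.4,0.2,0.05,0,0,0,0],[-0.4,0.25,0.06,0,0,0,0],[-0.4,0.3,0.07,0,0,0,0],[-0.4,0.35,0.09,0,0,0,0],[-0.4,0.4,0.1,0,0,0,0],[-0.4,0.4,0.1,0,0,0,0],[-0.4,0.4,0.1,0,0,0,0]])

```text
time: 10.1
tcp_pos: [0.5113, -0.0742, 0.0782]
ee_rot: [179.9, 15.7, 13.7]
ft_force: [-1.6, -1.9, 1.3]
opening: 0.299
grip_force: 0.9
```

>>> jog_arm(commands=[[-0.4,0.05,0.01,0,0,0,0],[-0.4,0.1,0.02,0,0,0,0],[-0.4,0.15,0.04,0,0,0,0],[-0.4,0.2,0.05,0,0,0,0],[-0.4,0.2,0.05,0,0,0,0],[-0.4,0.2,0.05,0,0,0,0],[-0.4,0.2,0.05,0,0,0,0],[-0.4,0.2,0.05,0,0,0,0]])

```text
time: 10.9
tcp_pos: [0.5133, -0.0736, 0.0782]
ee_rot: [179.9, 15.7, 13.7]
ft_force: [-1.2, -1.3, 1.3]
opening: 0.302
grip_force: 0.8
```

>>> jog_arm(commands=[[-0.4,0.05,0.01,0,0,0,0],[-0.4,0.1,0.02,0,0,0,0],[-0.4,0.15,0.04,0,0,0,0],[-0.4,0.2,0.05,0,0,0,0],[-0.4,0.2,0.05,0,0,0,0],[-0.4,0.2,0.05,0,0,0,0],[-0.4,0.2,0.05,0,0,0,0],[-0.4,0.2,0.05,0,0,0,0]])

```text
time: 11.7
tcp_pos: [0.5152, -0.0732, 0.0782]
ee_rot: [179.9, 15.8, 13.7]
ft_force: [-2.2, -1.1, 1.3]
opening: 0.301
grip_force: 0.9
```

>>> jog_arm(commands=[[-0.4,0.05,0.01,0,0,0,0],[-0.4,0.1,0.02,0,0,0,0],[-0.4,0.15,0.04,0,0,0,0],[-0.4,0.2,0.05,0,0,0,0],[-0.4,0.2,0.05,0,0,0,0],[-0.4,0.2,0.05,0,0,0,0],[-0.4,0.2,0.05,0,0,0,0],[-0.4,0.2,0.05,0,0,0,0]])

```text
time: 12.5
tcp_pos: [0.5158, -0.0731, 0.0781]
ee_rot: [179.9, 16.0, 13.7]
ft_force: [-4.6, -1.5, 2.2]
opening: 0.299
grip_force: 2.9
```

>>> jog_arm(commands=[[-0.4,-1.0,-0.25,0,0,0,0],[-0.4,-2.9,-0.7,0.5,0,0,0],[-0.4,-3.4,-0.8,4,0,0,0],[-0.6,-3.4,-0.8,8,0,0,0],[-0.8,-3.4,-2.5,10,0.016,-0.066,0],[-1,-2.5,-6,10,0.032,-0.131,0],[-1,-1.5,-9,10,0.048,-0.197,0],[-1,-0.5,-12,10,0.064,-0.262,0]])

```text
time: 13.3
tcp_pos: [0.5142, -0.1938, 0.1792]
ee_rot: [179.9, -0.1, 13.7]
ft_force: [1.0, -0.6, -1.5]
opening: 0.0
grip_force: 0.0
```

>>> jog_arm(commands=[[-1,0,-4,0,0,0,0],[-1,0,-8,0,0,0,0],[-1,0,-8,0,0,0,0],[-1,0,-8,0,0,0,0],[-1,0,-8,0,0,0,0],[-1,0,-8,0,0,0,0],[-1,0,-8,0,0,0,0],[-1,0,-8,0,0,0,0]])

```text
time: 14.1
tcp_pos: [0.5125, -0.2719, 0.1783]
ee_rot: [180.0, 0.3, 13.8]
ft_force: [0.2, 0.0, -0.5]
opening: -0.0
grip_force: 0.0
```

```bash
python3 - <<'E'
from h import *
o=manip.get_obs();print(o['tcp_pos'],o['ee_rot'],o['q'])
f=grab('top','t5.png')
for r in tinfit(f,(325,190)): print(r)
E
```

```text
[ 0.51247143 -0.2718709   0.17832388] [179.9572986    0.29895991  13.78071754] [ 44.32339663  50.47579655 -37.55692509 102.58821725  43.98142632
  42.95219526 -93.32899487]
(np.int32(45), array([310.06666667, 129.88888889]), ((658.2096557617188, -46.32603454589844), (43.14834213256836, 26.663972854614258), 89.14452362060547))
(np.int32(372), array([321.01612903, 184.92473118]), ((528.28564453125, -70.44171905517578), (39.929378509521484, 55.52748107910156), 13.138378143310547))
(np.int32(151), array([425.03311258, 220.90728477]), ((439.42987060546875, -315.8099365234375), (24.929927825927734, 34.40713882446289), 79.82874298095703))
```

>>> jog_arm(commands=[[-1,0.8,3.5,0,0,0,0],[-1,1.6,7.2,0,0,0,0],[-1,2.4,11,0,0,0,0],[-1,3.1,14.1,-1,0,0,0],[-1,3.1,14.1,-4,0,0,0],[-1,3.1,14.1,-7,0,0,0],[-1,3.1,14.1,-9,0,0,0],[-1,3.1,14.1,-9.6,0,0,0]])

```text
time: 14.95
tcp_pos: [0.5421, -0.1313, 0.0803]
ee_rot: [-180.0, 0.5, 13.7]
ft_force: [0.2, -0.6, -0.0]
opening: -0.002
grip_force: 0.0
```

>>> jog_arm(commands=[[-1,-0.1,0.4,0,0,0,0],[-1,-0.2,0.8,0,0,0,0],[-1,-0.3,1.2,0,0,0,0],[-1,-0.4,1.6,0,0,0,0],[-1,-0.5,2.0,0,0,0,0],[-1,-0.57,2.4,0,0,0,0],[-1,-0.64,2.7,0,0,0,0],[-1,-0.7,2.9,0,0,0,0]])

```text
time: 15.75
tcp_pos: [0.5364, -0.1035, 0.0825]
ee_rot: [179.8, 0.3, 13.6]
ft_force: [0.5, -3.5, 2.0]
opening: 0.002
grip_force: 1.9
```

```bash
python3 - <<'E'
from h import *
o=manip.get_obs();print(o['tcp_pos'],o['ee_rot'],o['ft_force'])
E
```

```text
[ 0.53644319 -0.10354234  0.08253525] [179.83644733   0.3054006   13.64821246] [ 0.54005386 -3.45611977  2.00421344]
```

>>> jog_arm(commands=[[-1,-0.02,0.1,0,0,0,0],[-1,-0.05,0.2,0,0,0,0],[-1,-0.07,0.3,0,0,0,0],[-1,-0.1,0.4,0,0,0,0],[-1,-0.1,0.4,0,0,0,0],[-1,-0.1,0.4,0,0,0,0],[-1,-0.1,0.4,0,0,0,0],[-1,-0.1,0.4,0,0,0,0]])

```text
time: 16.55
tcp_pos: [0.5351, -0.0985, 0.0821]
ee_rot: [180.0, 0.3, 13.7]
ft_force: [1.5, -1.6, 2.8]
opening: 0.004
grip_force: 1.3
```

>>> jog_arm(commands=[[-1,-0.02,0.1,0,0,0,0],[-1,-0.05,0.2,0,0,0,0],[-1,-0.05,0.2,0,0,0,0],[-1,-0.05,0.2,0,0,0,0],[-1,-0.05,0.2,0,0,0,0],[-1,-0.05,0.2,0,0,0,0],[-1,-0.05,0.2,0,0,0,0],[-1,-0.05,0.2,0,0,0,0]])

```text
time: 17.35
tcp_pos: [0.5345, -0.0963, 0.0821]
ee_rot: [180.0, 0.3, 13.7]
ft_force: [-0.4, -0.2, 1.4]
opening: -0.004
grip_force: 0.1
```

>>> jog_arm(commands=[[-1,-0.02,0.1,0,0,0,0],[-1,-0.05,0.2,0,0,0,0],[-1,-0.05,0.2,0,0,0,0],[-1,-0.05,0.2,0,0,0,0],[-1,-0.05,0.2,0,0,0,0],[-1,-0.05,0.2,0,0,0,0],[-1,-0.05,0.2,0,0,0,0],[-1,-0.05,0.2,0,0,0,0]])

```text
time: 18.15
tcp_pos: [0.5344, -0.0953, 0.0823]
ee_rot: [179.9, 0.3, 13.7]
ft_force: [1.6, -4.8, -0.5]
opening: 0.001
grip_force: 2.6
```

>>> jog_arm(commands=[[-1,-0.02,0.1,0,0,0,0],[-1,-0.05,0.2,0,0,0,0],[-1,-0.05,0.2,0,0,0,0],[-1,-0.05,0.2,0,0,0,0],[-1,-0.05,0.2,0,0,0,0],[-1,-0.05,0.2,0,0,0,0],[-1,-0.05,0.2,0,0,0,0],[-1,-0.05,0.2,0,0,0,0]])

```text
time: 18.95
tcp_pos: [0.5343, -0.095, 0.0824]
ee_rot: [179.7, 0.3, 13.6]
ft_force: [4.1, -7.8, -0.3]
opening: 0.002
grip_force: 4.1
```

Against the short arm. Back off and look.

>>> jog_arm(commands=[[-1,0.25,-1,0,0,0,0],[-1,0.6,-2.5,0,0,0,0],[-1,0.7,-3,2,0,0,0],[-1,0.7,-4,5.5,0,0,0],[-1,0.2,-7,9,0,0,0],[-1,-0.5,-11,10,0,0,0],[-1,-1.2,-14,10,0,0,0],[-1,-1.9,-17,10,0,0,0]])

```text
time: 19.75
tcp_pos: [0.5142, -0.2629, 0.1826]
ee_rot: [-179.9, 0.2, 13.8]
ft_force: [0.5, -0.4, 0.3]
opening: 0.005
grip_force: 0.0
```

```bash
python3 - <<'E'
from h import *
o=manip.get_obs();print(o['tcp_pos'],o['ee_rot'],o['time'])
f=grab('top')
th=.2424;s,c=np.sin(th),np.cos(th)
for r in tinfit(f,(310,190)):
    p=np.array(r[2][0])/1000-[.5392,-.0239]; print(r,'stop frame',p@np.array([[c,-s],[s,c]]))
a=cv2.resize(f['color'][155:255,285:405],None,fx=6,fy=6,interpolation=cv2.INTER_CUBIC);cv2.imwrite('pics/t6.png',a[:,:,::-1])
E
```

```text
[ 0.51415102 -0.26290527  0.18264176] [-179.93538725    0.23889113   13.75617746] 19.75
(np.int32(46), array([310.23913043, 129.93478261]), ((658.2096557617188, -46.32603454589844), (43.14834213256836, 26.663972854614258), 89.14452362060547)) stop frame [ 0.11014738 -0.05033667]
(np.int32(383), array([315.88250653, 186.17232376]), ((526.2485961914062, -58.448116302490234), (39.78238296508789, 58.840415954589844), 10.40363597869873)) stop frame [-0.02086546 -0.03042933]
(np.int32(154), array([425.20779221, 220.72077922]), ((439.08978271484375, -316.9512023925781), (26.285144805908203, 33.452640533447266), 88.07232666015625)) stop frame [-0.16752547 -0.26045399]
```

View pics/t6.png

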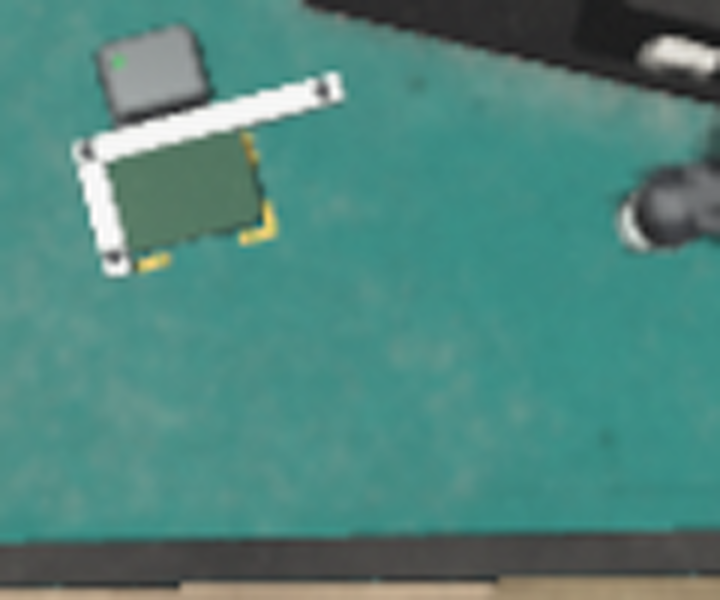

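```bash
cat > fit.py <<'E'
from h import *
f=grab('top');c=f['color'].astype(float)
def rend(P,z):
    q=proj(f,np.c_[P,np.full(len(P),z)])
    m=np.zeros((3200,5120),np.uint8); cv2.fillPoly(m,[np.round((q+.5)*8).astype(int)],1)
    return cv2.resize(m[160*8:205*8,290*8:345*8].astype(np.float32),(55,45),interpolation=cv2.INTER_AREA)
def pts(p,S):
    x,y,th=p;R=np.array([[np.cos(th),-np.sin(th)],[np.sin(th),np.cos(th)]]);return S@R.T+[x,y]
T=np.array([[1,1],[1,-1],[-1,-1],[-1,1]])*[.0195,.0275]
C=c[160:205,290:345]
G=np.clip(((C[:,:,1]-C[:,:,2])-9)/12,0,1)*(C[:,:,0]<125)
best=min((minimize(lambda p:((rend(pts(p,T),.022)-G)**2).sum(),[.5263,-.058,a],method='Nelder-Mead',options=dict(initial_simplex=np.array([.5263,-.058,a])+np.array([[0,0,0],[.003,0,0],[0,.003,0],[0,0,.06]]))) for a in(.15,.2,.26)),key=lambda r:r.fun)
x,y,th=best.x
d=np.array([x,y])-[.5392,-.0239];s,cc=np.sin(.2424),np.cos(.2424)
print('tin',best.x,best.fun,'stop frame',d@np.array([[cc,-s],[s,cc]]),'dyaw',th-.2424)
E
python3 fit.py
```

```text
tin [ 0.52606227 -0.05714678  0.23409425] 36.68202039930556 stop frame [-0.02073397 -0.02912131] dyaw -0.008305753858524528
```

```bash
python3 -c "
from rig import manip
print(manip.job_done())"
```

```text
the job is handed in; nothing more can be done
None
```

I pushed the green-lidded tin into the corner of the stop and handed the job in at about 20 s: the last image put its centre within about 1 mm of home and square to the fence to about 0.01 rad, the push forces showed it touching both bars, and the gripper was clear.

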